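Lock the last-jack axle with its R-clip

TASK

The axle of the shoe-last jack has lost its retainer: take the R-clip out of its parking block, push its straight leg down through the cross-hole near the free end of the axle until it is fully home, with the bent leg snapped round the side of the axle, and let go. The exact place of the hole along the axle has to be found, and the clip must never be forced: keep its contact force on the axle and jack under 40 N. Leave everything else on the bench where it is.

Things in the scene. Friction and masses are not known exactly. Their poses are not given: they have to be found in the camera images.
- jack: Fixed bench jack for shoe lasts: green base plate 130 x 200 x 12 mm, two green cheeks 108 mm high, between them an upside-down white last (top 189 mm). A level 30 mm steel axle runs along its y axis, centre line 90 mm above the bench, free end to -y. Origin on the bench 22 mm to the -y side of point collar_face; x is square to the axle. Along y: axle end -12 to -32 mm, 38 mm collar from +22, first cheek from +50, last beyond +70 mm.
- collar_face (a point): Point on the axle's centre line (15 mm below its crest) in the plane of the collar's end face, fixed to the jack, with the jack's axes. The axle's cross-hole is vertical, 8 mm wide and goes right through the centre line, but the axle has end play: the hole lies 12 to 32 mm from this point towards -y. How far is not measured: find it by sight or feel. Friction holds the axle where it is (25 N to slide it).
- block: Fixed aluminium parking block 30 x 50 x 45 mm (x, y, z), origin at the centre of its underside, with one 7.2 mm hole 37 mm deep, 5.5 mm from its centre towards +x. The clip's straight leg stands in it with 0.6 mm play all round and leans a little towards its bent leg, which hangs down outside the +x face.
- clip: Steel R-clip of 6 mm wire, upright, about 65 g. Origin on the straight leg's axis, where it meets the axle's centre line when fully home. z up along the straight leg, x towards the bent leg, which may go to either side of the axle. The straight leg's round tip is 35 mm below the origin. Fully home, a shoulder of the wire lands on the axle's crest: a hard stop.
- clip_grip (a point): Centre of the clip's grip, a flat black moulded block 12 mm thick (clip y), 32 mm wide (clip x), 24 mm high, with a wire eye rising 17 mm above it. It lies 9 mm towards the bent leg from the straight leg's axis and 48 mm above the clip's origin.
- clip_lip (a point): Lip of the bent leg, the part nearest the straight leg below the axle: wire centre 13.7 mm from the straight leg's axis, 11 mm below the clip's origin; below it the leg flares outwards. It must ride over the axle's side: this starts with the clip's origin some 20 mm above the axle's centre line, eases about 11 mm above it, and takes some 5 to 15 N of push, more if side loads build up.
- clip_leg (a joint): Angle in rad by which the springy bent leg (4 N m/rad) is bent outwards: 0 relaxed, as in the block, near 0 when snapped home, about 0.1 over the widest part of the axle.
- hammer: Bystander: hammer, 270 mm, lying on the bench.
- tack_tin: Bystander: open aluminium tin, 64 mm wide, 35 mm high; origin under its centre.
- glue_jar: Bystander: white jar, 56 mm wide, 75 mm high; origin under its centre.
- heel: Bystander: black rubber heel block 60 x 55 x 22 mm.
- brush: Bystander: brush, 170 mm, lying on the bench.
- pliers: Bystander: pliers, 130 mm, lying on the bench.
- spare_last: Bystander: wooden shoe last, about 200 mm long and 90 mm high.
There are look-alikes about, which are no part of the job. What is shaped like the clip but orange is not meant.

How it is judged (in metres and radians):
On the way, in this order (a step that is already met when the one before it is completed fails the run):
1. the clip is lifted clear of its block in the fingers (height (world z) of clip above 0.095 m and contact force between clip and the fingers above 0.5 N), for 0.1 s.
2. the straight leg is in the cross-hole, at least 10 mm deep, with the clip upright (x of clip in the frame of collar_face between -0.004 and 0.004 m and y of clip in the frame of collar_face between -0.035 and -0.009 m and z of clip in the frame of collar_face below 0.04 m and angle between the z axis of clip and the z axis of jack, either way round below 0.2 rad), for 0.05 s.
At the end, for the whole second after the job is handed in: The clip is at rest, let go, its straight leg through the cross-hole: origin within 3 mm of the axle centre line in height, 4 mm across, upright within 8 degrees, turned within 20 degrees of square to the axle, the bent leg snapped round it (bent under 0.06 rad) (x of clip in the frame of collar_face between -0.004 and 0.004 m and y of clip in the frame of collar_face between -0.034 and -0.01 m and z of clip in the frame of collar_face between -0.003 and 0.003 m and angle between the z axis of clip and the z axis of jack, either way round below 0.14 rad and angle between the x axis of clip and the x axis of jack, either way round below 0.35 rad and value of joint clip_leg below 0.06 rad and linear speed of clip below 0.02 m/s and contact force between clip and the fingers below 0.1 N); the robot touches nothing.
It fails at once if the clip is pressed on the jack or its axle with more than 40 N of contact force (contact force between clip and jack above 40 N).
It fails at once if the robot pushes on the jack with more than 15 N (contact force between any of the arm, the fingers and jack above 15 N).
It fails at once if a bystander is moved by more than 25 mm (distance of any of hammer, tack_tin, glue_jar, heel, brush, pliers, spare_last from where it was at the start of the episode above 0.025 m).
It also fails if it takes over 61 s, if anything falls off the work surface, if the arm or the gripper's body presses on something with over 40 N, if the wrist force passes 120 N, or if a joint passes its speed limit or range.

ROBOT

A 7-joint arm with a two-finger parallel gripper is mounted at the origin on the work surface. World frame = base frame: x ahead of the robot, y to its left, z up, the work surface at z = 0. Lengths are in m, angles in degrees, forces in N, time in s.
With the tool pointing down it reaches from about 0.35 to 0.9 m from the base axis. Payload 8.1 kg.
Tool frame: the origin (TCP) lies midway between the tips of the shut fingers; the grasp point (between the pads) lies 19 mm behind it; z points along the fingers, y is the direction in which the jaws open and shut (so a half turn about z gives the same grasp; the last joint's range is limited). The gripper opens to 85 mm and grips with 20 to 120 N. Pads are 22 mm wide; open, the fingers measure 114 mm over their backs; the gripper's body (76 mm by 85 mm) begins 54 mm behind the grasp point. The pads swing forward as they close: fully open they stand 13 mm farther back than shut.
Start: joints at [62.189, 24.895, 1.432, 90.138, -0.665, 64.973, -4.303], TCP at [0.233, -0.58, 0.196] pointing down, gripper open.
Joint ranges: [-149.89, 149.89], [-25.12, 119.58], [-72.63, 75.52], [4.76, 147.25], [-75.54, 255.54], [6.69, 114.76], [-157.13, 157.13]. Speed limits (degrees/s): [127.2, 127.2, 172.46, 172.46, 180, 180, 180].

INTERFACE

Orientations are given as [roll, pitch, yaw] about the fixed x, y, z axes, in that order (R = Rz(yaw) Ry(pitch) Rx(roll)).
In Python, from bench import manip gives the robot as it stands.
- The arm moves only by the shell command python3 -m jog 'ROWS' [FORCE]. ROWS is JSON, a list of rows, each a list of 3 entries, a list of its own where there are three numbers: the turn, a rotation vector about the tool's x, y, z in rad, then the shift along the tool's x, y, z in mm, then the closure, from 0 (fully open) to 1 (shut). In form: [[[ax, ay, az], [x, y, z], hand], ...]. A call has 1 to 8 rows; each row is the pose to reach, as a shift and turn from the pose commanded when the call began, along the tool's axes at that moment; what a row does not reach only later rows make up. A row lasts 1/8 s, in which the tool goes at most 62.5 mm and 10.7 degrees, less where a joint would pass 70% of its speed; a pose out of reach is approached as far as the arm can. A call with a gripper value outside its range is refused whole. The fingers move at their own pace and stop on an object; FORCE is the grip in N (left out, the last holds). Time passes only in rows, so rows that repeat a pose let the fingers close. It gives the time, the measured TCP pose, the force and the opening at its end, in the units of the state.
- manip.read_state(): the state, without advancing time (a new reading comes with each control period).
- manip.read_camera(name): name is "scene" or "top"; returns a dict with "image" (420x560x3 uint8, red, green, blue), "depth" (420x560 float32, m along the optical axis (not along the pixel's ray), 0 where there is no reading), "fx", "fy", "cx", "cy" (pixels), "R" (3x3) and "t" (3): a world point X has camera coordinates R X + t. Camera axes: x right, y down, z forward; pixel columns grow to the right and rows downward; lengths in m; the calibration is good to about 2 mm. A picture is of the moment at which its call begins.
- manip.sign_off(): hands the job in, once; it reports no verdict.
The state is a dict: "time_s": time; "joint_pos": joint angles; "qd": joint speeds; "effort": joint torques, N m; "tool_pos": TCP position; "tool_rot": TCP orientation; "ft_force": force on the tool from outside, world axes, zero at the start; "ft_torque": the same for the moment, N m; "width": finger opening in m.
Only numpy, scipy, OpenCV 4.12 (cv2) and the standard library are available. Lean on these libraries where they do the work, as an engineer would, in place of code of your own. Each camera call takes 0.05 s, during which the arm holds its last target. There are 200 camera calls.

## Working session

There is one attempt and no reset: what is moved stays moved. The work goes in short steps, Python scripts to look and compute and a shell command to move; the robot and the scene stay as the last step left them, time stands still between calls to the robot, and variables do not carry over. Pictures are saved under pics/ and viewed, on a budget of 15 in all, crops included, one or two more only if the job needs it, and the job is handed in when it is done.

```bash
mkdir -p pics; ls
cat > h.py <<'E'
import numpy as np,cv2,pickle
from bench import manip
def snap(n,tag):
    c=manip.read_camera(n); pickle.dump(c,open(f'pics/{tag}.pkl','wb')); return c
def load(tag): return pickle.load(open(f'pics/{tag}.pkl','rb'))
def save(c,fn,box=None,k=1):
    im=c['image'][...,::-1]
    if box: u0,v0,u1,v1=box; im=im[v0:v1,u0:u1]
    cv2.imwrite('pics/'+fn,cv2.resize(im,None,fx=k,fy=k,interpolation=cv2.INTER_CUBIC))
def pt(c,u,v,z=None):
    "world point of pixel, by depth or on plane z"
    r=np.array([(u-c['cx'])/c['fx'],(v-c['cy'])/c['fy'],1.]); R=np.array(c['R']);t=np.array(c['t'])
    o=-R.T@t; d=R.T@r
    s=c['depth'][int(round(v)),int(round(u))] if z is None else (z-o[2])/d[2]
    return o+s*d
def px(c,X):
    p=np.array(c['R'])@X+np.array(c['t']); return np.array([c['fx']*p[0]/p[2]+c['cx'],c['fy']*p[1]/p[2]+c['cy']])
E
python3 - <<'E'
from h import *
s=manip.read_state(); print(s)
for n in('scene','top'):
    c=snap(n,n+'0'); print(n,c['fx'],-np.array(c['R']).T@c['t'],np.array(c['R'])[2]); save(c,n+'0.png',None,1.4)
E
```

```text
pics
{'time_s': 0.0, 'joint_pos': array([62.18887805, 24.93825802,  1.42977407, 90.18814972, -0.66493178,
       64.97311456, -4.30459654]), 'qd': array([-0.00286003, -0.12136459,  0.10241103,  0.00101678,  0.00987206,
       -0.04094328,  0.09641078]), 'effort': array([ 1.07878324e-03, -6.70470357e+01,  1.02503903e+00, -3.16207874e+01,
        1.53399899e-02,  1.25606722e-02, -6.90273191e-05]), 'tool_pos': array([ 0.23319537, -0.57926918,  0.19481263]), 'tool_rot': array([-1.79909099e+02,  7.59493466e-03,  2.19277529e+01]), 'ft_force': array([ 0.03423526, -0.03074505, -0.21272752]), 'ft_torque': array([-0.02425726,  0.08923503, -0.00403938]), 'width': 0.08543538319351857}
scene 395.0354510366243 [0.90947843 0.45312404 0.88267789] [-0.36167438 -0.46813586 -0.80625086]
top 462.255591556609 [0.33861949 0.00552258 0.96503745] [ 0.21587975 -0.02561335 -0.97608396]
```

View pics/scene0.png

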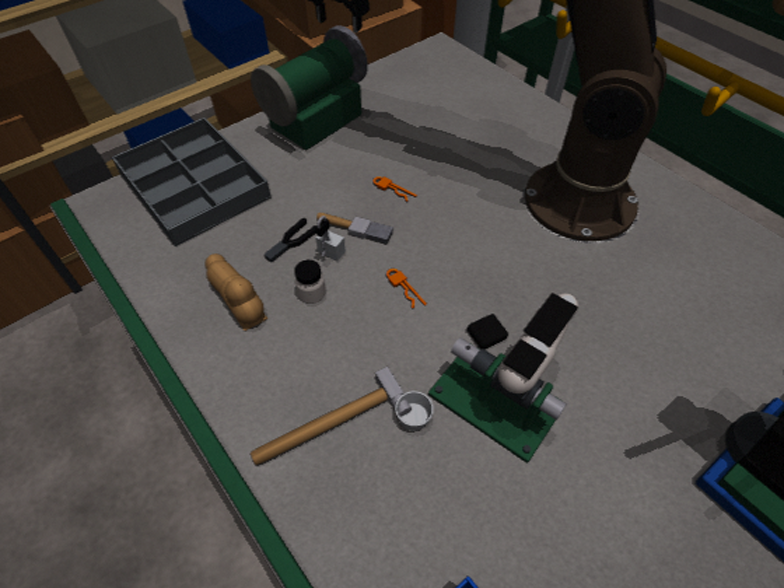

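View pics/top0.png

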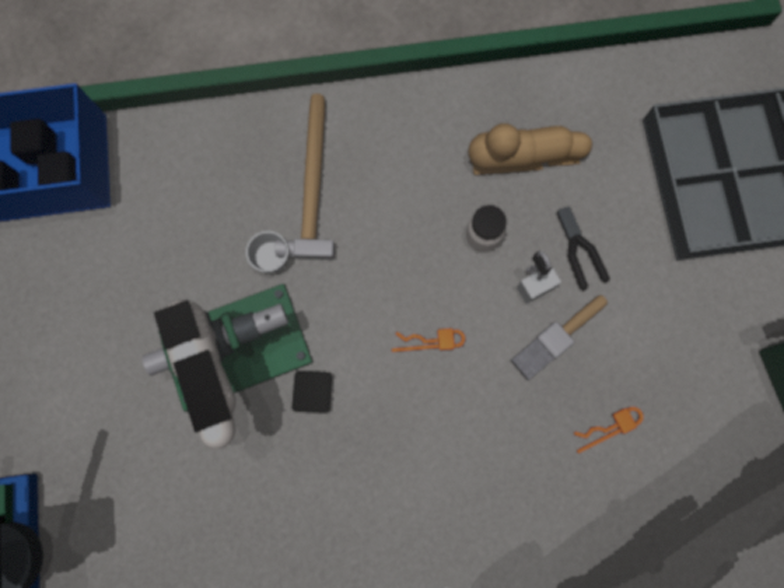

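The scene view shows the clip in its block at about (330,240) and the axle's free end at about (462,348). In the top view they are at (541,278) and (270,318). A dark hole spot shows on the axle in both. Next I'll enlarge these.

Run:
```python
from h import *
a,b=load('scene0'),load('top0')
def cr(c,u,v,w,h): 
    im=c['image'][v:v+h,u:u+w,::-1]; im=cv2.resize(im,(400,300),interpolation=cv2.INTER_CUBIC); return np.clip(im*1.5,0,255).astype('uint8')
# each crop 60x45 -> 400x300 (k=6.667)
m=np.vstack([np.hstack([cr(a,205,145,60,45),cr(b,355,170,60,45)]),np.hstack([cr(a,305,225,80,60),cr(b,150,200,80,60)])])
cv2.imwrite('pics/m0.png',m)
```

```text
(no output)
```

View pics/m0.png

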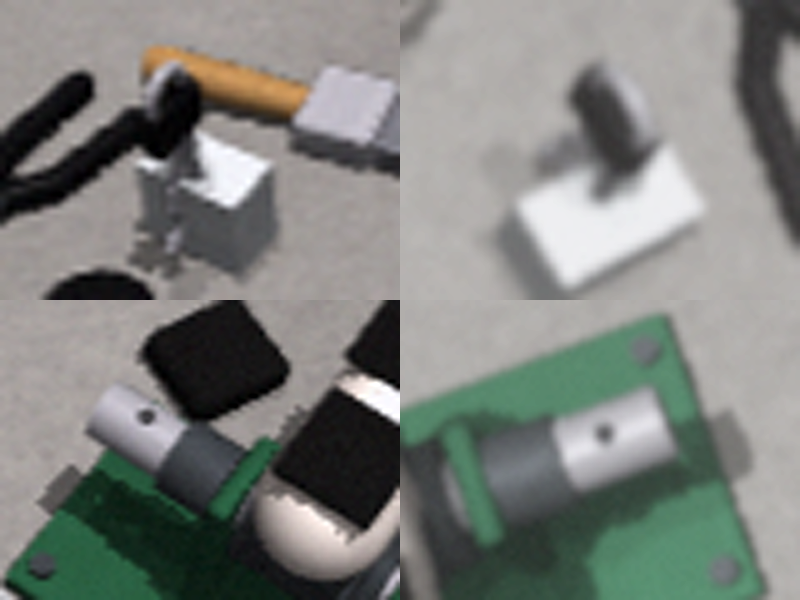

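Run:
```python
from h import *
np.set_printoptions(precision=4,suppress=True)
a,b=load('scene0'),load('top0')
print('hole',pt(a,334.4,248.4,.1045),pt(b,191,226.6,.1045), pt(b,191,226.6))
B=[pt(b,u,v,.045) for u,v in [(372.7,201.2),(380.8,213.5),(400.75,201.2),(394,191.75)]]
print('block',np.array(B)); 
P=[pt(b,202,203.6,.012),pt(b,222,256,.012)]; d=P[1]-P[0]; print('plate edge',P,np.linalg.norm(d),np.degrees(np.arctan2(d[1],d[0])))
# axle edges in top crop: end face top/bottom, collar
for n,u,v in [('endT',650,390),('endB',677,455),('colT',557,420),('colB',580,490)]:
    print(n,pt(b,150+(u-400)/5,200+(v-300)/5,.090))
# clouds
for c in(a,b):
    vv,uu=np.mgrid[0:420,0:560]; r=np.stack([(uu-c['cx'])/c['fx'],(vv-c['cy'])/c['fy'],np.ones(uu.shape)],-1)*c['depth'][...,None]
    X=(r-np.array(c['t']))@np.array(c['R']); ok=c['depth']>0
    ctr=np.mean(B,0)
    m=ok&(np.hypot(X[...,0]-ctr[0],X[...,1]-ctr[1])<.045)
    Y=X[m]; I=c['image'][m].max(-1)
    g=Y[(Y[:,2]>.07)]; print('grip n',len(g),g.mean(0),g[:,2].min(),g[:,2].max())
    k=(Y[:,2]>.075)&(I<60); print('dark',k.sum(),Y[k].mean(0),Y[k].min(0),Y[k].max(0))
    h=pt(c,*( (334.4,248.4) if c is a else (191,226.6)),.1045)
    m=ok&(np.hypot(X[...,0]-h[0],X[...,1]-h[1])<.035)&(X[...,2]>.09)&(X[...,2]<.12)
    Y=X[m]; ridge=Y[Y[:,2]>np.percentile(Y[:,2],70)]; print('axle z',np.percentile(Y[:,2],[50,90,98]),ridge.mean(0)); 
    e=np.linalg.svd((ridge-ridge.mean(0))[:,:2])[2][0]; print('dir',np.degrees(np.arctan2(e[1],e[0])))
```

```text
hole [0.5193 0.1651 0.1045] [0.5182 0.1626 0.1045] [0.5214 0.1654 0.0888]
block [[ 0.5309 -0.1997  0.045 ]
 [ 0.5033 -0.2113  0.045 ]
 [ 0.5228 -0.2564  0.045 ]
 [ 0.5443 -0.2466  0.045 ]]
plate edge [array([0.5835, 0.1516, 0.012 ]), array([0.467 , 0.1219, 0.012 ])] 0.12020283464094789 -165.70537121326348
endT [0.5355 0.1464 0.09  ]
endB [0.5087 0.1386 0.09  ]
colT [0.5289 0.183  0.09  ]
colB [0.5005 0.1768 0.09  ]
grip n 106 [ 0.5473 -0.2183  0.0972] 0.07021802548431137 0.11917355762983485
dark 82 [ 0.5473 -0.2178  0.0939] [ 0.5282 -0.2274  0.0786] [ 0.5618 -0.2106  0.1074]
axle z [0.1013 0.1057 0.1076] [0.5156 0.1824 0.1052]
dir 101.79667371116011
grip n 160 [ 0.541  -0.2193  0.1017] 0.07005680808537561 0.12130127100755683
dark 82 [ 0.5408 -0.2175  0.097 ] [ 0.5278 -0.2242  0.0825] [ 0.5543 -0.211   0.1055]
axle z [0.1036 0.1087 0.1107] [0.5132 0.1799 0.1078]
dir 104.34267585597308
```

Measured: the grip centre is about (0.543, -0.222, 0.092) and the clip's x axis is at about 21°, close to the present tool yaw. The hole is about (0.519, 0.164) and the jack yaw is about 14°. The heights agree with the given sizes, so I'm moving over the clip.

```bash
python3 -m jog '[[[0,0,0],[52,-27,0],0],[[0,0,0],[105,-54,0],0.1],[[0,0,0],[158,-81,0],0.2],[[0,0,0],[210,-108,0],0.3],[[0,0,0],[263,-135,0],0.3],[[0,0,0],[315,-162,0],0.3],[[0,0,0],[368,-189,0],0.3],[[0,0,0],[421,-215,0],0.3]]' 40
python3 -m jog '[[[0,0,0],[0,0,10],0.3],[[0,0,0],[0,0,20],0.3]]'
python3 - <<'E'
from h import *
c=snap('scene','s1'); d=snap('top','t1')
def cr(c,u,v,w,h): 
    im=c['image'][v:v+h,u:u+w,::-1]; im=cv2.resize(im,(400,400),interpolation=cv2.INTER_CUBIC); return np.clip(im*1.6,0,255).astype('uint8')
cv2.imwrite('pics/m1.png',np.hstack([cr(c,195,125,80,80),cr(d,345,150,80,80)]))
E
```

```text
time_s: 1.1
tool_pos: [0.5445, -0.2216, 0.1954]
tool_rot: [-180.0, 0.0, 21.9]
ft_force: [-0.5, -0.8, 0.0]
width: 0.0598
time_s: 1.35
tool_pos: [0.5431, -0.2234, 0.1747]
tool_rot: [-180.0, 0.1, 21.9]
ft_force: [-0.7, -1.5, -0.5]
width: 0.0597
```

View pics/m1.png

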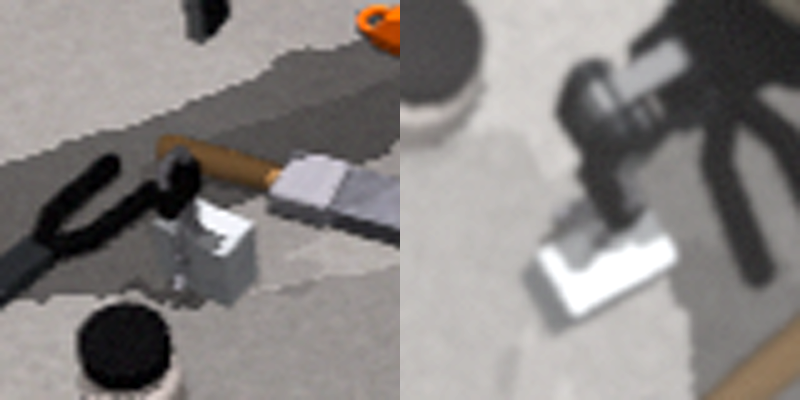

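The scene crop at left has the clip at about (180,180) and a finger tip at about (205,30). In the top crop the gripper is above and beyond the clip. I'll check this against the projected tool points.

Run:
```python
from h import *
c,d=load('s1'),load('t1')
T=np.array([.5431,-.2234,.1747]); y=np.array([.3734,-.9277,0])
for s in(-.036,0,.036):
    p=T+y*s+[0,0,.01]; print(s,(px(c,p)-[195,125])*5,(px(d,p)-[345,150])*5)
g=np.array([.543,-.2225,.091]); print('grip',(px(c,g)-[195,125])*5,(px(d,g)-[345,150])*5)
u=np.array([.9277,.3734,0]);
for q in (-.016,.016):
  for z in (-.012,.012):
    p=g+u*q+[0,0,z]; print(q,z,(px(c,p)-[195,125])*5,(px(d,p)-[345,150])*5)
```

```text
-0.036 [215.34154625  76.36406836] [184.47339268 170.45541322]
0 [156.27200491  52.55224825] [271.03282671 120.95577443]
0.036 [98.44684689 29.24205776] [356.79456852  71.91230171]
grip [176.21507798 180.80454305] [211.75526876 190.7754888 ]
-0.016 -0.012 [194.24049705 177.51087451] [227.25552104 232.61360404]
-0.016 0.012 [190.07675931 147.04713971] [240.95939307 217.52211133]
0.016 -0.012 [162.39184499 214.46831303] [183.49067592 164.88933697]
0.016 0.012 [157.5881742 184.208117 ] [195.95480816 148.12705443]
```

Run:
```python
from h import *
np.set_printoptions(precision=4,suppress=True)
c=load('s1')
for u,v in [(234,127),(236,129),(236,131),(238,129),(240,126)]: print(u,v,c['image'][v,u],pt(c,u,v))
im=c['image'][60:170,170:300,::-1]; cv2.imwrite('pics/m1b.png',np.clip(1.6*cv2.resize(im,None,fx=6,fy=5.4),0,255))
print(manip.read_state()['tool_pos'])
```

```text
234 127 [38 37 39] [ 0.5377 -0.1883  0.2343]
236 129 [ 9 10  9] [ 0.5355 -0.1836  0.2299]
236 131 [ 9 11 13] [ 0.5355 -0.1848  0.2227]
238 129 [6 5 6] [ 0.5299 -0.1836  0.2268]
240 126 [22 22 22] [ 0.5212 -0.1872  0.229 ]
[ 0.5417 -0.2244  0.174 ][ WARN:0@0.249] global loadsave.cpp:1063 imwrite_ Unsupported depth image for selected encoder is fallbacked to CV_8U.
```

View pics/m1b.png

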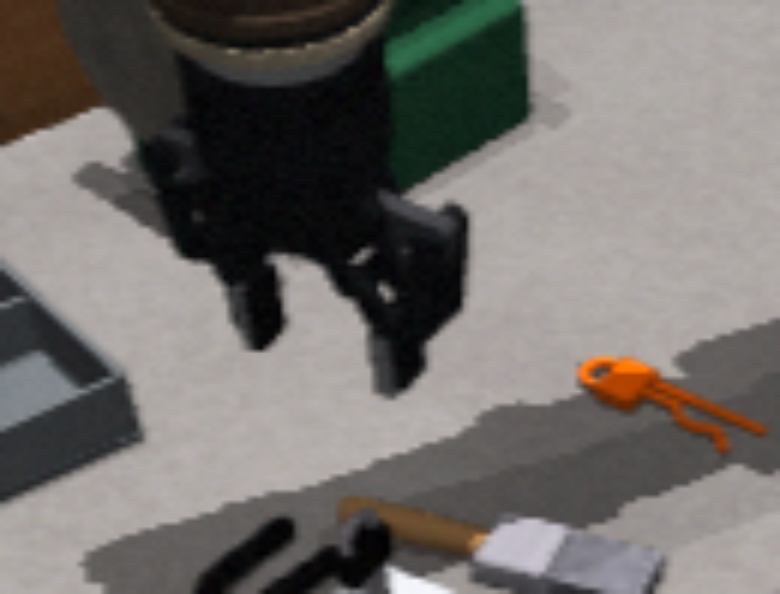

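The finger tip shows at about z = 0.22 while the TCP reads 0.174, which is higher than expected. I'll shut the fingers here and measure the true tip height.

```bash
python3 -m jog '[[[0,0,0],[0,0,0],1],[[0,0,0],[0,0,0],1],[[0,0,0],[0,0,0],1],[[0,0,0],[0,0,0],1],[[0,0,0],[0,0,0],1],[[0,0,0],[0,0,0],1]]'
python3 - <<'E'
from h import *
np.set_printoptions(precision=4,suppress=True)
c=snap('scene','s2'); s=manip.read_state(); print(s['tool_pos'],s['tool_rot'],s['joint_pos'],px(c,s['tool_pos']))
X=[]
for v in range(100,160):
    for u in range(205,255):
        p=pt(c,u,v)
        if np.hypot(p[0]-.542,p[1]+.224)<.04 and p[2]>.14: X.append([*p,u,v])
X=np.array(X); print(len(X)); X=X[X[:,2].argsort()]; print(X[:12])
im=c['image'][80:170,180:280,::-1]; cv2.imwrite('pics/m2.png',np.clip(1.6*cv2.resize(im,None,fx=6,fy=6).astype(float),0,255).astype('uint8'))
E
```

```text
time_s: 2.2
tool_pos: [0.5437, -0.2231, 0.1756]
tool_rot: [180.0, -0.0, 21.9]
ft_force: [0.4, -1.1, -0.1]
width: 0.0003
[ 0.5437 -0.2231  0.1756] [179.9968  -0.0009  21.9339] [ 22.7023  22.8236  -7.7423  96.5123   3.4312  60.8921 -54.177 ] [226.5199 138.3156]
547
[[  0.553   -0.2177   0.2128 223.     130.    ]
 [  0.5549  -0.2237   0.213  221.     129.    ]
 [  0.5474  -0.217    0.2134 225.     129.    ]
 [  0.5495  -0.2139   0.2135 225.     130.    ]
 [  0.5464  -0.2137   0.2152 226.     129.    ]
 [  0.5526  -0.2133   0.2157 224.     130.    ]
 [  0.5527  -0.2175   0.2161 223.     129.    ]
 [  0.5567  -0.2247   0.2166 220.     128.    ]
 [  0.555   -0.2183   0.2168 222.     129.    ]
 [  0.5548  -0.232    0.2171 219.     126.    ]
 [  0.5556  -0.2216   0.2181 221.     128.    ]
 [  0.548   -0.2152   0.2183 225.     128.    ]]
```

View pics/m2.png

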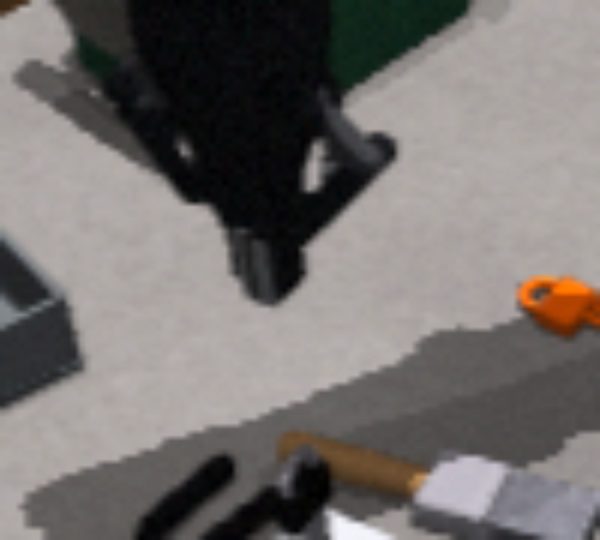

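```bash
python3 -m jog '[[[0,0,0],[0,0,0],0.4],[[0,0,0],[0,0,0],0.4],[[0,0,0],[0,0,30],0.4],[[0,0,0],[0,0,60],0.4],[[0,0,0],[0,0,60],0.4],[[0,0,0],[0,0,60],0.4]]'
python3 - <<'E'
from h import *
np.set_printoptions(precision=4,suppress=True)
c=snap('scene','s3');d=snap('top','t3'); s=manip.read_state(); print(s['tool_pos'],s['tool_rot'],s['width'])
R=[]
for q,(u,v) in ((c,(195,105)),(d,(345,130))):
    im=q['image'][v:v+100,u:u+80,::-1]; R.append(np.clip(1.8*cv2.resize(im,(400,500),interpolation=cv2.INTER_CUBIC).astype(float),0,255).astype('uint8'))
cv2.imwrite('pics/m3.png',np.hstack(R))
E
```

```text
time_s: 3.0
tool_pos: [0.5443, -0.2233, 0.1167]
tool_rot: [180.0, -0.1, 21.9]
ft_force: [0.4, 0.9, 0.4]
width: 0.0514
[ 0.5447 -0.2234  0.1171] [179.9134  -0.1011  21.926 ] 0.051162367643816424
```

View pics/m3.png

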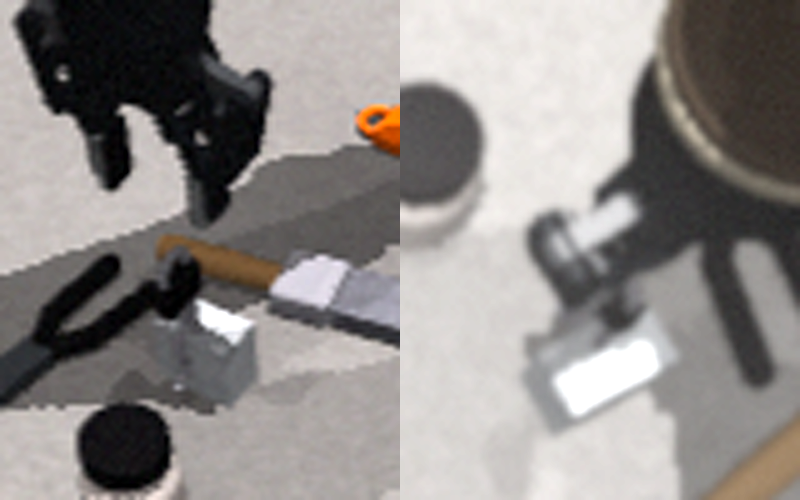

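Run:
```python
from h import *
np.set_printoptions(precision=4,suppress=True)
c,d=load('s3'),load('t3')
T=np.array([.5447,-.2234,.1171]); y=np.array([.3734,-.9277,0])
for k,o in((0,c),(1,d)):
    for z in (0,.01,.02,.03,.04):
        print(k,z,[px(o,T+y*s+[0,0,z]).round(1) for s in(-.031,.031)])
print('scene tips seen near (236,149.4) far (217,142.4)')
for u,v in [(236,148),(235,147),(237,147),(217,141),(216,140),(218,140),(236,144),(217,137)]: print(u,v,pt(c,u,v))
# top tip: crop (575,300)
for u,v in [(380,188),(381,185),(379,187),(378,180),(385,170),(388,168)]: print('top',u,v,d['image'][v,u],pt(d,u,v))
```

```text
0 0 [array([238.2, 158.6]), array([219. , 150.5])]
0 0.01 [array([237.9, 155.9]), array([218.6, 147.9])]
0 0.02 [array([237.5, 153.3]), array([218.1, 145.2])]
0 0.03 [array([237.2, 150.5]), array([217.6, 142.4])]
0 0.04 [array([236.9, 147.8]), array([217.1, 139.7])]
1 0 [array([376.8, 191.6]), array([404.3, 175.8])]
1 0.01 [array([377.8, 190.2]), array([405.6, 174.3])]
1 0.02 [array([378.8, 188.9]), array([406.9, 172.8])]
1 0.03 [array([379.9, 187.4]), array([408.3, 171.2])]
1 0.04 [array([381., 186.]), array([409.7, 169.6])]
scene tips seen near (236,149.4) far (217,142.4)
236 148 [ 0.5374 -0.1918  0.1611]
235 147 [ 0.5398 -0.1921  0.1658]
237 147 [ 0.5374 -0.1862  0.1689]
217 141 [ 0.5615 -0.2438  0.1616]
216 140 [ 0.5642 -0.2432  0.1672]
218 140 [ 0.5568 -0.2466  0.1603]
236 144 [ 0.537  -0.1899  0.1763]
217 137 [ 0.5585 -0.2459  0.1724]
top 380 188 [37 38 37] [ 0.5094 -0.1712  0.2428]
top 381 185 [50 50 52] [ 0.5101 -0.1696  0.2594]
top 379 187 [38 37 37] [ 0.5076 -0.1662  0.2582]
top 378 180 [103 103 104] [ 0.5188 -0.1664  0.2594]
top 385 170 [67 66 68] [ 0.5433 -0.1898  0.2242]
top 388 168 [59 60 60] [ 0.5338 -0.1836  0.2677]
```

The tips consistently show about 30 mm above the reported TCP, with no lateral error. I'll go to a height that is safe under either reading (reported z about 0.058), close gently and feel the width.

```bash
python3 -m jog '[[[0,0,0],[0,-1,20],0.4],[[0,0,0],[0,-2,40],0.4],[[0,0,0],[0,-2,57],0.4],[[0,0,0],[0,-2,57],0.4]]' 
python3 -m jog '[[[0,0,0],[0,0,0],0.7],[[0,0,0],[0,0,0],1],[[0,0,0],[0,0,0],1],[[0,0,0],[0,0,0],1]]' 30
python3 - <<'E'
from h import *
np.set_printoptions(precision=4,suppress=True)
c=snap('scene','s4');d=snap('top','t4'); s=manip.read_state(); print(s['tool_pos'],s['tool_rot'],s['width'],s['ft_force'])
im=c['image'][110:200,190:290,::-1]; cv2.imwrite('pics/m4.png',np.clip(1.8*cv2.resize(im,None,fx=6,fy=6,interpolation=cv2.INTER_CUBIC).astype(float),0,255).astype('uint8'))
E
```

```text
time_s: 3.6
tool_pos: [0.5424, -0.2212, 0.058]
tool_rot: [-179.9, 0.1, 21.9]
ft_force: [-0.8, 0.8, 0.5]
width: 0.0512
time_s: 4.1
tool_pos: [0.5435, -0.2214, 0.0592]
tool_rot: [180.0, -0.1, 21.9]
ft_force: [-0.1, 0.3, 3.6]
width: 0.0108
[ 0.5435 -0.2214  0.0592] [179.9525  -0.056   21.926 ] 0.010818651996255618 [0.206  0.6479 4.6894]
```

View pics/m4.png

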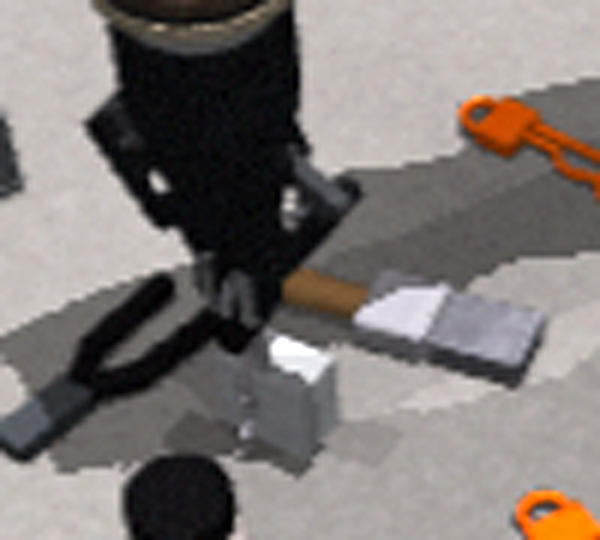

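The width is 10.8 mm, and the pads sit on the black grip around crop (230,290), with the eye between them. I'll tighten and lift.

```bash
python3 -m jog '[[[0,0,0],[0,0,0],1],[[0,0,0],[0,0,0],1],[[0,0,0],[0,0,-10],1],[[0,0,0],[0,0,-25],1],[[0,0,0],[0,0,-50],1],[[0,0,0],[0,0,-80],1],[[0,0,0],[0,0,-110],1],[[0,0,0],[0,0,-110],1]]' 80
python3 - <<'E'
from h import *
np.set_printoptions(precision=4,suppress=True)
c=snap('scene','s5');d=snap('top','t5'); s=manip.read_state(); print(s['tool_pos'],s['tool_rot'],s['width'],s['ft_force'],s['ft_torque'])
R=[]
for q,(u,v) in ((c,(190,90)),(d,(345,130))):
    im=q['image'][v:v+100,u:u+80,::-1]; R.append(np.clip(1.8*cv2.resize(im,(400,500),interpolation=cv2.INTER_CUBIC).astype(float),0,255).astype('uint8'))
cv2.imwrite('pics/m5.png',np.hstack(R))
E
```

```text
time_s: 5.2
tool_pos: [0.5443, -0.2218, 0.1719]
tool_rot: [179.8, -0.2, 21.9]
ft_force: [0.5, 0.2, -1.6]
width: 0.0093
[ 0.5426 -0.2213  0.1689] [179.9889   0.0024  21.9224] 0.009058265659014355 [-0.8682  0.0163 -0.7362] [0.0253 0.0419 0.0567]
```

View pics/m5.png

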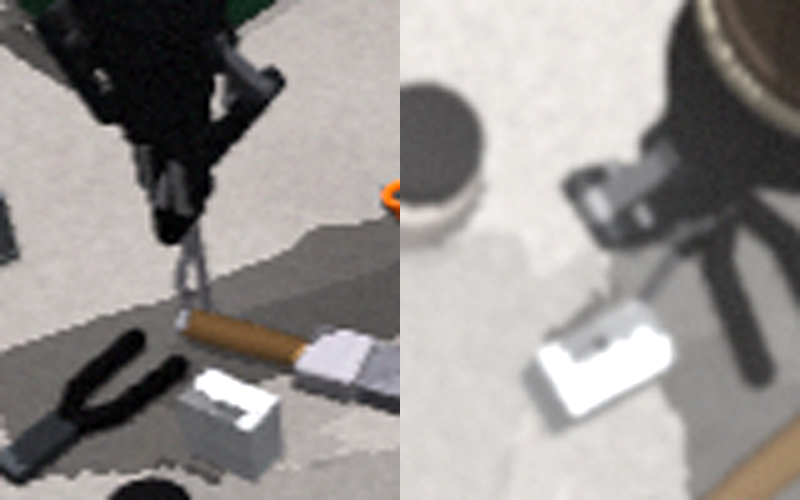

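The clip hangs from the pads and the block is empty. The straight leg's tip is at about (208,312) in the left (scene) crop and (245,295) in the right (top) crop. I'll triangulate it.

```bash
cat >> h.py <<'E'
def tri(obs):
    A=[];B=[]
    for c,u,v in obs:
        R=np.array(c['R']);t=np.array(c['t']); 
        for row,k,f,cc in((0,u,c['fx'],c['cx']),(1,v,c['fy'],c['cy'])):
            a=(k-cc)/f; A.append(R[row]-a*R[2]); B.append(a*t[2]-t[row])
    X,r,_,_=np.linalg.lstsq(np.array(A),np.array(B),rcond=None); return X,[(px(c,X)-[u,v]).round(2) for c,u,v in obs]
E
python3 - <<'E'
from h import *
np.set_printoptions(precision=4,suppress=True)
c,d=load('s5'),load('t5')
print('tip',tri([(c,231.6,152.4),(d,394,189)]))
print('hole',tri([(load('scene0'),334.4,248.4),(load('top0'),191,226.6)]))
T=np.array([.5434,-.2215,.1700]); a=np.radians(21.93); X=np.array([np.cos(a),np.sin(a),0])
for off in(0,9):
  for h in (29,19,10,0):   # grip centre above TCP
    g=T+[0,0,h/1000]; tip=g-X*(.009+off/1000)-[0,0,.083]; print(off,h,tip,px(c,tip),px(d,tip))
E
```

```text
tip (array([ 0.5332, -0.2276,  0.1151]), [array([-0.36, -0.13]), array([-0.35,  0.42])])
hole (array([0.5183, 0.1636, 0.1017]), [array([-0.27, -0.05]), array([-0.24,  0.24])])
0 29 [ 0.5351 -0.2249  0.116 ] [231.2198 152.9006] [392.1686 188.5779]
0 19 [ 0.5351 -0.2249  0.106 ] [231.5885 155.5116] [391.0058 189.9251]
0 10 [ 0.5351 -0.2249  0.097 ] [231.9157 157.8283] [389.9809 191.1125]
0 0 [ 0.5351 -0.2249  0.087 ] [232.2742 160.3664] [388.8654 192.4049]
9 29 [ 0.5267 -0.2282  0.116 ] [233.044  150.8288] [394.7537 192.5566]
9 19 [ 0.5267 -0.2282  0.106 ] [233.3976 153.4442] [393.5601 193.8626]
9 10 [ 0.5267 -0.2282  0.097 ] [233.7114 155.7649] [392.5081 195.0136]
9 0 [ 0.5267 -0.2282  0.087 ] [234.0552 158.3076] [391.3632 196.2662]
```

```bash
python3 -m jog '[[[0,0,0.015],[10,-28,-10],1],[[0,0,0.03],[28,-78,-15],1],[[0,0,0.05],[48,-133,-15],1],[[0,0,0.075],[70,-193,-15],1],[[0,0,0.1],[91,-253,-15],1],[[0,0,0.12],[111,-308,-15],1],[[0,0,0.133],[126,-348,-15],1],[[0,0,0.133],[132,-365,-15],1]]'
python3 -m jog '[[[0,0,0],[0,0,0],1],[[0,0,0],[0,0,0],1],[[0,0,0],[0,0,0],1]]'
python3 - <<'E'
from h import *
np.set_printoptions(precision=4,suppress=True)
c=snap('scene','s6');d=snap('top','t6'); s=manip.read_state(); print(s['tool_pos'],s['tool_rot'],s['width'],s['ft_force'],s['ft_torque'])
R=[]
for q,(u,v) in ((c,(295,190)),(d,(160,175))):
    im=q['image'][v:v+75,u:u+50,::-1]; R.append(np.clip(1.6*cv2.resize(im,(400,600),interpolation=cv2.INTER_CUBIC).astype(float),0,255).astype('uint8'))
cv2.imwrite('pics/m6.png',np.hstack(R))
E
```

```text
time_s: 6.3
tool_pos: [0.5276, 0.1695, 0.1826]
tool_rot: [-180.0, 0.1, 14.5]
ft_force: [-0.6, -1.0, -0.4]
width: 0.0093
time_s: 6.68
tool_pos: [0.5294, 0.1646, 0.1835]
tool_rot: [180.0, 0.0, 14.2]
ft_force: [0.1, 0.0, -0.4]
width: 0.0089
[0.5293 0.1653 0.1836] [179.974   -0.0006  14.1966] 0.008583224896558099 [ 1.253  -0.291  -1.2865] [-0.0124  0.0036  0.0206]
```

View pics/m6.png

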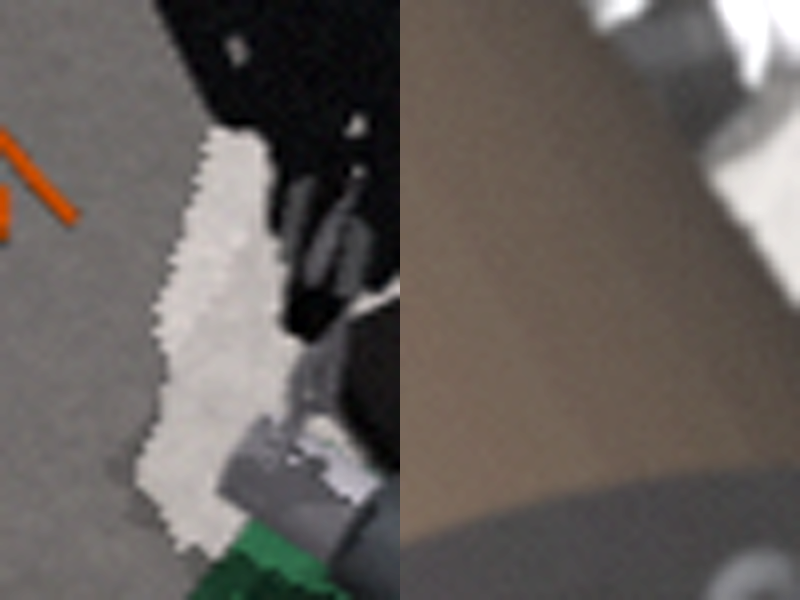

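The top camera is blocked by the arm, so only the scene view helps. It shows the grip bottom at crop (310,335) and the legs over the axle at about (295,450). The width reading is creeping down, so I'm checking that together with a closer crop.

Run:
```python
from h import *
np.set_printoptions(precision=4,suppress=True)
c=load('s6'); u,v=320,226
im=c['image'][v:v+36,u:u+36,::-1]; im=np.clip(1.7*cv2.resize(im,(720,576),interpolation=cv2.INTER_LANCZOS4).astype(float),0,255).astype('uint8')
cv2.imwrite('pics/m7.png',im)
s=manip.read_state(); print(s['width'],s['tool_pos'])
T=np.array([.5294,.1653,.1835]);a=np.radians(14.2);X=np.array([np.cos(a),np.sin(a),0]);Y=np.array([-np.sin(a),np.cos(a),0])
f=lambda p:((px(c,p)-[u,v])*[20,16]).round(0)
o=T-X*.0112+[0,0,-.020]   # est origin
print('tip',f(o-[0,0,.035]),'tip+15',f(o-[0,0,.02]),'tip+35',f(o),'lip',f(o+X*.0137-[0,0,.011]),'hole',f(np.array([.5185,.164,.105])), 'crest +-x',f(np.array([.5185,.164,.09])+X*.015))
for k in (-.01,0,.01): print(k,f(np.array([.5185,.164,.105])+Y*k))
```

```text
0.008583224896558099 [0.5293 0.1653 0.1836]
tip [301. 255.] tip+15 [316. 197.] tip+35 [337. 117.] lip [258. 229.] hole [287. 348.] crest +-x [203. 474.]
-0.01 [213. 312.]
0 [287. 348.]
0.01 [362. 385.]
```

View pics/m7.png

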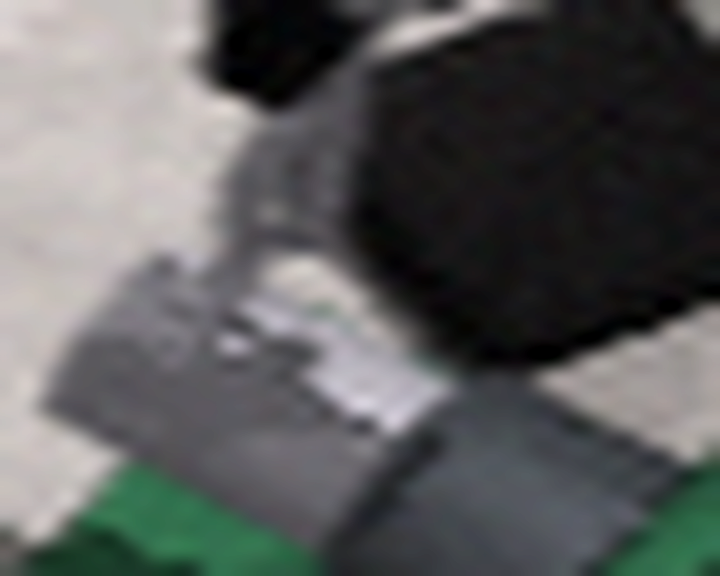

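Run:
```python
from h import *
np.set_printoptions(precision=1,suppress=True)
c=load('s6'); a=np.radians(14.2);X=np.array([np.cos(a),np.sin(a),0]);Y=np.array([-np.sin(a),np.cos(a),0])
H=np.array([.5185,.164,.105])
for v in range(229,252):
    L=[]
    for u in range(328,342):
        p=pt(c,u,v)-H; q=np.array([p@X,p@Y,p[2]+.105])*1000
        L.append('%4d,%4d,%4d'%tuple(q) if abs(q[0])<60 and abs(q[1])<60 else '      --      ')
    print(v,' | '.join(L))
```

```text
229       --       |       --       |   26,  -6, 207 |   27,  -4, 210 |   27,  -2, 212 |   28,   0, 215 |   26,   1, 214 |   22,   2, 210 |   19,   2, 207 |    4,  -1, 186 |    1,   0, 183 |       --       |       --       |       --      
230       --       |       --       |   26,  -6, 203 |   27,  -4, 207 |   28,  -1, 210 |   26,   0, 210 |   24,   1, 208 |   21,   2, 205 |   10,   0, 190 |    2,  -1, 180 |       --       |       --       |       --       |       --      
231       --       |       --       |       --       |   27,  -3, 204 |   27,  -1, 206 |   27,   0, 207 |   25,   2, 207 |   21,   2, 202 |    9,   0, 185 |    2,  -1, 175 |       --       |       --       |       --       |       --      
232       --       |       --       |       --       |       --       |   27,  -1, 202 |   26,   0, 203 |   23,   1, 201 |   10,  -1, 182 |    3,  -2, 172 |    2,   0, 173 |       --       |       --       |       --       |       --      
233       --       |       --       |       --       |       --       |       --       |   14,  -4, 180 |   14,  -1, 181 |   11,   0, 180 | 
[... 3719 characters left out ...]
|    7,  -9, 100 |    7,  -6, 102 |    4,  -5,  99 |    4,  -3, 102 |   -3,  -4,  91 |   -3,  -1,  93 |    0,   2, 101 |   -1,   3, 101 |   -1,   6, 103 |   -4,   7, 100 |   -5,   9, 102 |   -7,  10, 100 |  -10,  12,  97
250   10,  -9,  99 |    8,  -8,  98 |    8,  -5, 100 |    7,  -3, 101 |    6,  -1, 101 |    5,   0, 102 |    3,   1, 101 |    4,   4, 104 |    0,   4,  99 |    0,   7, 103 |   -1,   9, 102 |   -1,  11, 104 |   -5,  12, 100 |   -5,  14, 102
251   11,  -9,  96 |   11,  -6,  98 |    8,  -5,  96 |    7,  -3,  96 |    8,   0, 102 |    6,   1, 101 |    3,   2,  98 |    4,   4, 100 |    2,   6, 101 |    2,   8, 102 |    0,  10, 101 |    0,  12, 102 |   -2,  13, 101 |    0,  17, 108
```

The scene depth is clean to about 1 mm. It shows the straight leg near rel (1,-2) with its tip at z about 0.132, and the hole's deeper pixels at about (333,248). I'll fit cylinders to the leg and the axle and find the hole centre, all in the scene camera so that its calibration error cancels.

```bash
cat > fit.py <<'E'
from h import *
from scipy.optimize import least_squares
np.set_printoptions(precision=4,suppress=True)
def cloud(c):
    vv,uu=np.mgrid[0:420,0:560]; r=np.stack([(uu-c['cx'])/c['fx'],(vv-c['cy'])/c['fy'],np.ones(uu.shape)],-1)
    return (r*c['depth'][...,None]-np.array(c['t']))@np.array(c['R']), r@np.array(c['R'])
H=np.array([.5185,.164,.105])
def axle(tag='scene0'):
    c=load(tag); W,ray=cloud(c); P=W-H; a=np.radians(14.3); y=P@[-np.sin(a),np.cos(a),0]; x=P@[np.cos(a),np.sin(a),0]
    m=(y>-20)&(y<.012)&(abs(x)<.016)&(W[...,2]>.088)&(W[...,2]<.115); m&=~((abs(x)<.006)&(abs(y)<.007)); m&=y>-.02
    Q=W[m]
    def res(p):
        n=np.array([np.cos(p[2]),np.sin(p[2])]); d=(Q[:,:2]-H[:2])@n-p[0]; return np.hypot(d,Q[:,2]-p[1])-.015
    s=least_squares(res,[0,.09,a],loss='soft_l1',f_scale=.001); p=s.x
    n=np.array([np.cos(p[2]),np.sin(p[2]),0]); k=np.array([-n[1],n[0],0]); A=np.array([*(H[:2]+n[:2]*p[0]),p[1]])
    o=-np.array(c['R']).T@c['t']
    hits=[];w1=[];w2=[]
    for v in range(242,255):
        for u in range(327,342):
            d=ray[v,u]; od=o-A; D=np.array([d@n,d[2]]);O=np.array([od@n,od[2]])
            aa,bb,cc=D@D,D@O,O@O-.015**2
            if bb*bb<aa*cc: continue
            t=(-bb-np.sqrt(bb*bb-aa*cc))/aa; h=o+t*d
            if abs((h-H)@n)>.007 or abs((h-H)@k)>.009: continue
            hits.append(h);w1.append(c['depth'][v,u]-t>.0025);w2.append(float(c['image'][v,u].mean()))
    hits=np.array(hits);w1=np.array(w1,float);w2=np.array(w2);w2=np.clip(np.percentile(w2,60)-w2-15,0,None)
    c1,c2=(hits*w1[:,None]).sum(0)/w1.sum(),(hits*w2[:,None]).sum(0)/w2.sum()
    return dict(A=A,n=n,k=k,yaw=np.degrees(p[2]),npts=len(Q),rms=np.std(s.fun),hd=c1,hi=c2,nd=w1.sum())
def leg(tag,zlo,zhi,guess,rad=.008):
    W,_=cloud(load(tag)); m=(np.hypot(W[...,0]-guess[0],W[...,1]-guess[1])<rad)&(W[...,2]>zlo)&(W[...,2]<zhi); Q=W[m]
    def res(p): 
        z=(Q[:,2]-zlo); return np.hypot(Q[:,0]-p[0]-p[2]*z,Q[:,1]-p[1]-p[3]*z)-.003
    s=least_squares(res,[*guess[:2],0,0],loss='soft_l1',f_scale=.0007)
    s0=least_squares(lambda p:res([p[0],p[1],0,0]),guess[:2],loss='soft_l1',f_scale=.0007)
    return s.x,s0.x,len(Q),np.std(s.fun),Q[:,2].min()
E
python3 - <<'E'
from fit import *
f=axle(); print(f)
for k in('hd','hi'): print(k,'across',(f[k]-f['A'])@f['n']*1000,'along',(f[k]-f['A'])@f['k']*1000)
g=f['A']-f['n']*.001-f['k']*.0025
x,x0,n,r,zm=leg('s6',.128,.165,g)
print('leg',x,x0,n,r,zm)
for z in (0,.03):
    p=np.array([x[0]+x[2]*z,x[1]+x[3]*z,0])-f['A']; print('z',.128+z,'across',p@f['n']*1000,'along',p@f['k']*1000)
p=np.array([*x0,0])-f['A']; print('upright fit across',p@f['n']*1000,'along',p@f['k']*1000)
E
```

```text
{'A': array([0.5184, 0.164 , 0.0879]), 'n': array([0.9677, 0.2523, 0.    ]), 'k': array([-0.2523,  0.9677,  0.    ]), 'yaw': np.float64(14.610957101960441), 'npts': 139, 'rms': np.float64(0.0012912325325604964), 'hd': array([0.5187, 0.1637, 0.1027]), 'hi': array([0.5185, 0.1627, 0.1028]), 'nd': np.float64(8.0)}
hd across 0.20662094991753402 along -0.31466962622863087
hi across -0.25172398765128134 along -1.2857339186056909
leg [ 0.5184  0.1608  0.0439 -0.0132] [0.5194 0.1606] 21 0.0005565992644316839 0.13330838314584564
z 0.128 across -0.7538261427162879 along -3.087277955340437
z 0.158 across 0.42150492185661925 along -3.803572292964434
upright fit across 0.10529267977245808 along -3.5431746984923977
```

Leg against hole: about 2.7 mm short along the axle, about 0.5 mm off across, and leaning about 2.3°. I'll correct all of this while going partway down, then measure again.

```bash
python3 -m jog '[[[0,0.035,0],[-1.2,-2.7,0],1],[[0,0.035,0],[-1.2,-2.7,9],1],[[0,0.035,0],[-1.2,-2.7,18],1],[[0,0.035,0],[-1.2,-2.7,18],1],[[0,0.035,0],[-1.2,-2.7,18],1]]' 60
cat > chk.py <<'E'
from fit import *
import sys
tag=sys.argv[1]; zlo=float(sys.argv[2]); zhi=float(sys.argv[3])
snap('scene',tag); s=manip.read_state(); print(s['time_s'],s['tool_pos'],s['tool_rot'],s['width'],s['ft_force'],s['ft_torque'])
f=axle(); g=f['A']-f['n']*float(sys.argv[4] if len(sys.argv)>4 else 0)/1000-f['k']*.001
x,x0,n,r,zm=leg(tag,zlo,zhi,g)
print('n',n,'rms',r,'zmin',zm)
for z in (0,zhi-zlo):
    p=np.array([x[0]+x[2]*z,x[1]+x[3]*z,0])-f['A']; print('z',zlo+z,'across',p@f['n']*1000,'along',p@f['k']*1000)
p=np.array([*x0,0])-f['A']; print('upright across',p@f['n']*1000,'along',p@f['k']*1000)
E
python3 chk.py s7 .110 .147
```

```text
time_s: 7.4
tool_pos: [0.5274, 0.1689, 0.1655]
tool_rot: [-180.0, -2.0, 14.3]
ft_force: [0.2, 0.2, -0.9]
width: 0.0089
7.45 [0.5275 0.169  0.1656] [-179.9989   -2.0055   14.3038] 0.00875344821552539 [-0.0496  0.5205 -0.9919] [-0.005   0.0031 -0.0063]
n 19 rms 0.0004565471305939055 zmin 0.1136882489937993
z 0.11 across -0.42208007360559313 along 1.2535324300509718
z 0.147 across 1.0188826938367959 along 0.8751656220862623
upright across 0.324556102925488 along 1.0792170577189775
```

```bash
python3 chk.py s8 .110 .147; python3 chk.py s9 .110 .147
python3 - <<'E'
from fit import *
f=axle()
W,_=cloud(load('s9')); P=W-f['A']; x=P@f['n']*1000;y=P@f['k']*1000
np.set_printoptions(precision=1)
m=(abs(y)<12)&(x>-10)&(x<12)&(W[...,2]>.106)&(W[...,2]<.165)
for v,u in np.argwhere(m): print(v,u,'%.1f %.1f %.1f'%(x[v,u],y[v,u],W[v,u,2]*1000),end=' | ')
E
```

```text
7.5 [0.5275 0.169  0.1657] [-179.9972   -2.0152   14.3038] 0.009134133585407836 [-0.3333  0.4134 -0.301 ] [-0.0162 -0.0087  0.0338]
n 19 rms 0.00043126285800361425 zmin 0.11486636871557894
z 0.11 across 0.8024517356441478 along 1.5495562042835487
z 0.147 across 0.16524574658104846 along 1.0797249161106726
upright across 0.4413716504327954 along 1.3567103100687763
7.55 [0.5275 0.169  0.1658] [-179.998    -2.0243   14.3087] 0.00899519594602069 [-0.1085  0.9152 -0.5875] [0.0122 0.0579 0.012 ]
n 20 rms 0.0004701467416032676 zmin 0.1133492710323623
z 0.11 across -0.07906221300924952 along 2.942065989060968
z 0.147 across 0.2371525254283208 along 0.9461321582085134
upright across 0.1054658553174497 along 1.845117771397982
235 339 -0.8 4.0 161.0 | 236 338 3.0 3.7 161.6 | 237 338 1.1 3.5 155.0 | 238 336 11.2 3.5 163.6 | 238 337 2.7 2.3 151.9 | 238 338 1.8 4.2 152.5 | 239 337 3.9 3.3 150.2 | 239 338 -0.5 3.8 145.2 | 240 336 2.5 0.9 142.1 | 240 337 1.5 2.8 142.6 | 241 336 2.9 1.6 139.0 | 241 337 2.2 3.6 140.1 | 242 335 2.0 -0.6 131.7 | 242 336 3.3 2.2 136.1 | 242 337 3.2 4.5 138.0 | 243 335 2.8 0.2 129.3 | 243 336 3.4 2.7 132.5 | 243 337 1.8 4.4 132.0 | 244 335 2.4 0.5 124.9 | 244 336 2.9 3.0 127.9 | 244 337 1.5 4.8 127.8 | 245 335 2.9 1.2 121.9 | 245 336 2.8 3.5 124.0 | 246 335 3.7 2.0 119.4 | 246 336 2.5 3.9 119.7 | 247 335 2.4 2.0 113.3 | 247 336 1.9 4.2 114.9 |
```

```bash
python3 -m jog '[[[0,0,0],[-0.3,2.2,0],1],[[0,0,0],[-0.3,2.2,4],1],[[0,0,0],[-0.3,2.2,8],1],[[0,0,0],[-0.3,2.2,10],1],[[0,0,0],[-0.3,2.2,10],1]]'; python3 chk.py s10 .106 .137;  python3 -m jog '[[[0,0,0],[0,0,1],1],[[0,0,0],[0,0,1],1]]'; python3 chk.py s11 .106 .137
```

```text
time_s: 8.18
tool_pos: [0.5277, 0.1668, 0.1553]
tool_rot: [180.0, -2.0, 14.3]
ft_force: [0.3, 0.0, -0.5]
width: 0.009
8.225 [0.5278 0.1669 0.1555] [179.9987  -1.9904  14.3134] 0.009479674183455059 [ 0.7036 -0.0361 -1.3968] [ 0.0346  0.038  -0.0252]
n 21 rms 0.001115260366350202 zmin 0.10620584822548852
z 0.106 across 0.527695984728749 along 1.1607727748976087
z 0.137 across 0.4750013531592685 along -2.495291896492254
upright across 0.4161377362762645 along -0.8430988355007016
time_s: 8.48
tool_pos: [0.5279, 0.1668, 0.1546]
tool_rot: [180.0, -2.0, 14.3]
ft_force: [0.4, 0.7, -0.2]
width: 0.0091
8.525 [0.5279 0.1668 0.1546] [179.9951  -2.0044  14.3066] 0.008810396434065792 [ 0.4018 -0.1134 -0.8008] [-0.0796  0.0099  0.0033]
n 19 rms 0.0007238548592247333 zmin 0.10623509066323811
z 0.106 across 1.259468895293928 along -0.8477402615923143
z 0.137 across -0.27189134212271987 along -1.151001126418619
upright across 0.5956661662981919 along -1.1846106153313427
```

```bash
python3 -m jog '[[[0,0,0],[0,0,1],1],[[0,0,0],[0,0,1],1]]'|grep -E 'pos|force'; python3 chk.py s12 .105 .137
```

```text
tool_pos: [0.5279, 0.1668, 0.1535]
ft_force: [0.4, -1.0, -0.6]
8.825 [0.5279 0.1668 0.1536] [179.9964  -2.0032  14.3062] 0.009113057875591883 [ 0.3155 -1.1247 -1.3298] [-0.0911  0.0181 -0.0145]
n 20 rms 0.0011027378901800233 zmin 0.10531419378537665
z 0.105 across 0.24868619543275106 along -0.4978623234276071
z 0.137 across 0.5643787424395816 along -0.44754847391539854
upright across 0.3916585146521953 along -0.49043483950641814
```

```bash
python3 -m jog '[[[0,0,0],[-0.3,0,1],1],[[0,0,0],[-0.3,0,2],1]]'|grep -E 'pos|force'; python3 -m jog '[[[0,0,0],[0,0,1],1],[[0,0,0],[0,0,1],1]]'|grep -E 'pos|force'
```

```text
tool_pos: [0.5277, 0.1668, 0.1515]
ft_force: [0.5, 0.2, -1.6]
tool_pos: [0.5277, 0.1667, 0.1505]
ft_force: [0.2, 0.1, -0.7]
```

```bash
python3 -m jog '[[[0,0,0],[0,0,1],1],[[0,0,0],[0,0,1],1]]'|grep -E 'pos|force|wid'; python3 chk.py s13 .105 .137
```

```text
tool_pos: [0.5277, 0.1667, 0.1495]
ft_force: [-0.8, -0.2, -1.8]
width: 0.0089
9.625 [0.5277 0.1668 0.1495] [179.9981  -1.9972  14.3065] 0.008992341301017991 [-0.218  -0.2339 -1.1109] [-0.1343  0.0533 -0.0048]
n 18 rms 0.0005697264496215563 zmin 0.10612495872674607
z 0.105 across 0.25985677909770777 along -1.8514128862446344
z 0.137 across 0.12292939658678555 along -0.24590281231376138
upright across 0.31076911504753524 along -1.2019608079992472
```

There's no contact force with the tip about 5 mm below the crest, so it seems to be in the hole. I'm continuing in small steps.

```bash
python3 -m jog '[[[0,0,0],[0,0,1.5],1],[[0,0,0],[0,0,3],1],[[0,0,0],[0,0,3],1]]'|grep -E 'pos|force|torq'; python3 -m jog '[[[0,0,0],[0,0,1.5],1],[[0,0,0],[0,0,3],1],[[0,0,0],[0,0,3],1]]'|grep -E 'pos|force|wid';python3 chk.py s14 .105 .135
```

```text
tool_pos: [0.5277, 0.1668, 0.1464]
ft_force: [-0.2, -0.4, -0.6]
tool_pos: [0.5279, 0.1668, 0.1434]
ft_force: [-0.3, 0.4, -1.1]
width: 0.0093
10.425 [0.5279 0.1668 0.1435] [179.9963  -1.9916  14.3086] 0.009099624233208353 [-0.0469 -0.1351 -0.4185] [-0.1453 -0.0073 -0.0157]
n 17 rms 0.0010491703512412408 zmin 0.10544504138534218
z 0.105 across 0.595267519157691 along -0.4235087677062288
z 0.135 across 0.9165071938603864 along -1.6825025869399493
upright across 0.6570987735567206 along -1.0029147951780648
```

```bash
python3 -m jog '[[[0,0,0],[0,0,2],1],[[0,0,0],[0,0,4],1],[[0,0,0],[0,0,6],1],[[0,0,0],[0,0,6],1]]'|grep -E 'pos|force'; python3 -m jog '[[[0,0,0],[0,0,2],1],[[0,0,0],[0,0,4],1],[[0,0,0],[0,0,6],1],[[0,0,0],[0,0,6],1]]'|grep -E 'pos|force|torq|wid'; python3 -m jog '[[[0,0,0],[0,0,1],1],[[0,0,0],[0,0,2],1],[[0,0,0],[0,0,2],1]]'|grep -E 'pos|force|wid'
```

```text
tool_pos: [0.528, 0.1669, 0.1373]
ft_force: [0.3, -0.3, -0.9]
tool_pos: [0.5282, 0.1669, 0.1313]
ft_force: [-0.8, -0.7, -2.3]
width: 0.0086
tool_pos: [0.5284, 0.1669, 0.1295]
ft_force: [0.0, -0.3, -0.6]
width: 0.009
```

```bash
python3 -m jog '[[[0,0,0],[-0.4,0,1],1],[[0,0,0],[-0.6,0,2],1],[[0,0,0],[-0.6,0,2],1]]'|grep -E 'pos|force'; python3 -m jog '[[[0,0,0],[0,0,1],1],[[0,0,0],[-0.1,0,2],1],[[0,0,0],[-0.1,0,2],1]]'|grep -E 'pos|force|wid'; python3 -m jog '[[[0,0,0],[0,0,1],1],[[0,0,0],[-0.1,0,2],1],[[0,0,0],[-0.1,0,2],1]]'|grep -E 'pos|force|wid'
```

```text
tool_pos: [0.5285, 0.1668, 0.1279]
ft_force: [0.9, -1.2, 4.1]
tool_pos: [0.5285, 0.1669, 0.126]
ft_force: [1.6, -1.5, 5.3]
width: 0.009
tool_pos: [0.5286, 0.167, 0.1242]
ft_force: [1.2, -1.1, 5.1]
width: 0.0091
```

The bent leg is riding up on the axle side at about 6 N. I'm carrying on.

```bash
python3 -m jog '[[[0,0,0],[0,0,1],1],[[0,0,0],[-0.1,0,2],1],[[0,0,0],[-0.1,0,2],1]]'|grep -E 'pos|force'; python3 -m jog '[[[0,0,0],[0,0,1],1],[[0,0,0],[-0.1,0,2],1],[[0,0,0],[-0.1,0,2],1]]'|grep -E 'pos|force|wid'; python3 -m jog '[[[0,0,0],[0,0,1],1],[[0,0,0],[-0.1,0,2],1],[[0,0,0],[-0.1,0,2],1]]'|grep -E 'pos|force|wid'
```

```text
tool_pos: [0.5286, 0.167, 0.1222]
ft_force: [1.1, -0.7, 8.2]
tool_pos: [0.5286, 0.1669, 0.1203]
ft_force: [0.4, -1.6, 7.0]
width: 0.0091
tool_pos: [0.5284, 0.1669, 0.118]
ft_force: [2.5, -0.4, 3.0]
width: 0.009
```

```bash
python3 -m jog '[[[0,0,0],[0,0,1],1],[[0,0,0],[-0.1,0,2],1],[[0,0,0],[-0.1,0,2],1]]'|grep -E 'pos|force'; python3 -m jog '[[[0,0,0],[0,0,1],1],[[0,0,0],[-0.1,0,2],1],[[0,0,0],[-0.1,0,2],1]]'|grep -E 'pos|force|wid'
```

```text
tool_pos: [0.5281, 0.1667, 0.1156]
ft_force: [2.3, -1.1, 0.8]
tool_pos: [0.5279, 0.1668, 0.1134]
ft_force: [3.1, -0.6, -0.1]
width: 0.0087
```

```bash
python3 -m jog '[[[0,0,0],[0,0,1],1],[[0,0,0],[-0.1,0,2],1],[[0,0,0],[-0.1,0,2],1]]'|grep -E 'pos|force'; python3 -m jog '[[[0,0,0],[0,0,1],1],[[0,0,0],[0,0,1],1]]'|grep -E 'pos|force'; python3 -m jog '[[[0,0,0],[0,0,1],1],[[0,0,0],[0,0,1],1]]'|grep -E 'pos|force|wid'
```

```text
tool_pos: [0.5277, 0.1667, 0.1113]
ft_force: [3.4, -1.2, 0.5]
tool_pos: [0.5276, 0.1667, 0.1103]
ft_force: [2.5, -1.5, -1.1]
tool_pos: [0.5276, 0.1667, 0.1093]
ft_force: [3.4, -1.2, -0.6]
width: 0.0089
```

```bash
python3 -m jog '[[[0,0,0],[0,0,1],1],[[0,0,0],[0,0,1],1]]'|grep -E 'pos|force'; python3 -m jog '[[[0,0,0],[0,0,0.5],1],[[0,0,0],[0,0,1],1]]'|grep -E 'pos|force'
```

```text
tool_pos: [0.5274, 0.1668, 0.1082]
ft_force: [3.2, -0.9, -2.4]
tool_pos: [0.5276, 0.1669, 0.1075]
ft_force: [1.6, -0.1, 0.1]
```

```bash
python3 -m jog '[[[0,0,0],[0,0,0.5],1],[[0,0,0],[0,0,0.5],1]]'|grep -E 'pos|force|wid'
```

```text
tool_pos: [0.5276, 0.1668, 0.1069]
ft_force: [0.9, -0.3, -1.0]
width: 0.0085
```

```bash
for i in 1 ; do python3 -m jog '[[[0,0,0],[0,0,0.6],1],[[0,0,0],[0,0,0.6],1]]'|grep -E 'pos|force|wid'; done;  python3 chk.py s15 .107 .12
```

```text
tool_pos: [0.5278, 0.1669, 0.1066]
ft_force: [0.7, -0.1, 1.7]
width: 0.0091
16.725 [0.5279 0.1669 0.1065] [-179.9996   -2.007    14.3113] 0.009148825462411553 [0.3136 0.0007 1.7856] [-0.0706 -0.2076  0.0164]
n 1 rms 0.0 zmin 0.10871602891076096
z 0.107 across 0.42270965968859786 along -0.269801090192655
z 0.12 across 0.4227190896902942 along -0.2697848006474534
upright across 0.42271028207728295 along -0.2698000150636407
```

```bash
python3 -m jog '[[[0,0,0],[0,0,0.6],1],[[0,0,0],[0,0,0.6],1]]'|grep -E 'pos|force|wid'
python3 - <<'E'
from h import *
c=load('s15'); u,v=312,220
im=c['image'][v:v+45,u:u+45,::-1]; cv2.imwrite('pics/m8.png',np.clip(2.2*cv2.resize(im,(720,600),interpolation=cv2.INTER_CUBIC).astype(float),0,255).astype('uint8'))
E
```

```text
tool_pos: [0.5281, 0.167, 0.1062]
ft_force: [0.2, -0.7, 5.0]
width: 0.0089
```

View pics/m8.png

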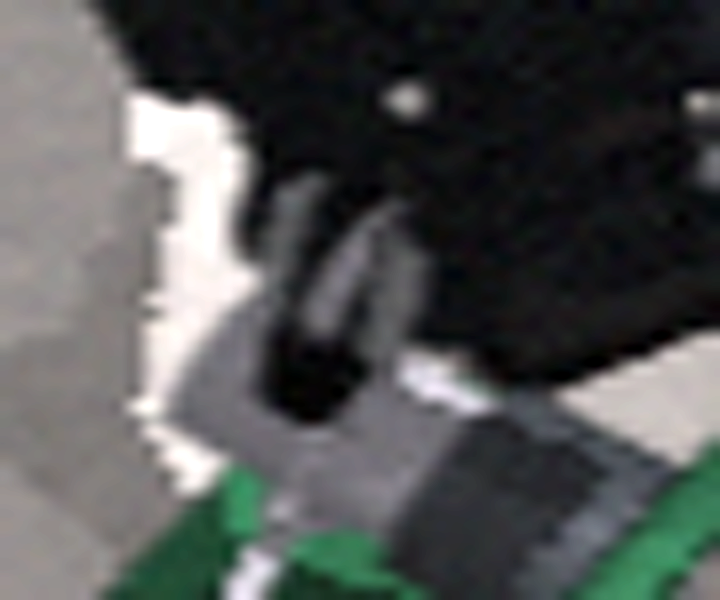

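The view shows the grip's underside close over the axle at crop (310,390) and the bent leg emerging below the axle at (280,520). Force now rises at a fixed height, so this is the hard stop. One more light press, then I release.

```bash
python3 -m jog '[[[0,0,0],[0,0,0.6],1],[[0,0,0],[0,0,0.6],1]]'|grep -E 'pos|force|wid'
```

```text
tool_pos: [0.5284, 0.167, 0.1059]
ft_force: [-0.3, -0.5, 8.1]
width: 0.0091
```

```bash
python3 -m jog '[[[0,0,0],[0,0,0],0.8],[[0,0,0],[0,0,0],0.6],[[0,0,0],[0,0,0],0.6],[[0,0,0],[0,0,0],0.6]]'|grep -E 'pos|force|wid'
python3 -m jog '[[[0,0,0],[0,0,-10],0.55],[[0,0,0],[0,0,-25],0.55],[[0,0,0],[0,0,-50],0.55],[[0,0,0],[0,0,-90],0.55],[[0,0,0],[0,0,-140],0.55],[[0,0,0],[-40,40,-150],0.55],[[0,0,0],[-90,90,-150],0.55],[[0,0,0],[-100,150,-150],0.55]]'|grep -E 'pos|force|wid'
python3 -m jog '[[[0,0,0],[0,55,0],0.55],[[0,0,0],[0,110,0],0.55],[[0,0,0],[0,160,0],0.55],[[0,0,0],[0,160,0],0.55],[[0,0,0],[0,160,0],0.55]]'|grep -E 'time|pos|force'
python3 - <<'E'
from fit import *
c=snap('scene','s20');d=snap('top','t20')
R=[]
for q,(u,v) in ((c,(310,215)),(d,(165,200))):
    im=q['image'][v:v+60,u:u+40,::-1]; R.append(np.clip(1.8*cv2.resize(im,(400,600),interpolation=cv2.INTER_CUBIC).astype(float),0,255).astype('uint8'))
cv2.imwrite('pics/m9.png',np.hstack(R))
f=axle(); W,_=cloud(c); P=W-f['A']; x=P@f['n']*1000;y=P@f['k']*1000;z=P[...,2]*1000
m=(abs(y)<25)&(abs(x)<40)&(z>17)&(z<90)
for v,u in np.argwhere(m): print(v,u,'%.0f %.0f %.0f'%(x[v,u],y[v,u],z[v,u]),c['image'][v,u].max(),end=' | ')
E
```

```text
tool_pos: [0.5277, 0.1668, 0.1051]
ft_force: [0.3, 0.2, 0.0]
width: 0.0341
tool_pos: [0.4613, 0.0003, 0.2535]
ft_force: [1.8, -1.1, -0.0]
width: 0.0383
time_s: 19.35
tool_pos: [0.5026, -0.1538, 0.2524]
ft_force: [0.6, 0.5, 0.0]
236 334 8 -3 73 40 | 236 335 7 -2 73 109 | 236 336 7 1 75 116 | 237 333 12 -3 75 69 | 237 334 11 -1 76 116 | 237 335 10 0 75 134 | 237 336 7 1 72 107 | 237 337 2 2 67 59 | 238 333 16 -1 77 116 | 238 334 14 -0 75 148 | 238 335 12 1 74 130 | 238 336 4 1 64 72 | 238 337 0 1 60 30 | 238 338 -2 3 58 15 | 239 332 18 -2 75 110 | 239 333 17 -0 76 143 | 239 334 15 1 74 134 | 239 335 4 -1 59 69 | 239 336 2 0 58 28 | 239 337 2 3 59 19 | 239 338 -0 4 57 12 | 240 332 18 -2 72 105 | 240 333 19 1 75 141 | 240 334 15 2 71 99 | 240 335 7 0 60 36 | 240 336 7 3 61 14 | 240 337 3 3 57 11 | 240 338 -0 4 54 7 | 241 331 22 -2 72 114 | 241 332 20 -0 72 121 | 241 333 20 2 73 108 | 241 334 11 0 61 55 | 241 335 8 1 57 16 | 241 336 7 3 58 16 | 241 337 6 5 58 7 | 242 330 15 -7 55 66 | 242 331 25 -0 73 98 | 242 332 21 0 69 118 | 242 333 22 3 72 82 | 242 334 12 1 58 32 | 242 335 11 3 60 15 
[... 1183 characters left out ...]
| 250 327 28 -5 39 43 | 250 328 28 -2 42 16 | 250 329 28 0 45 4 | 250 330 28 2 46 2 | 250 331 26 4 46 2 | 250 332 25 6 46 4 | 250 333 10 2 22 18 | 250 342 -5 17 18 86 | 250 343 -7 19 17 54 | 251 328 27 -2 37 36 | 251 329 27 0 39 7 | 251 330 26 2 40 3 | 251 331 27 5 43 5 | 251 332 22 5 38 12 | 251 341 -0 17 19 88 | 251 342 -3 19 18 52 | 251 343 -4 20 17 52 | 251 344 -6 22 17 52 | 251 345 -6 24 19 49 | 252 330 27 3 37 23 | 252 331 27 5 40 26 | 252 341 1 18 18 72 | 252 342 1 20 20 57 | 252 343 -1 22 20 56 | 252 344 -2 24 19 54 | 253 340 5 18 19 84 | 253 341 5 20 20 60 | 253 342 2 21 17 57 | 253 343 1 23 18 60 | 253 344 -1 25 18 59 | 254 341 6 21 18 58 | 254 343 4 25 20 57 | 255 342 7 24 18 59 |
```

View pics/m9.png

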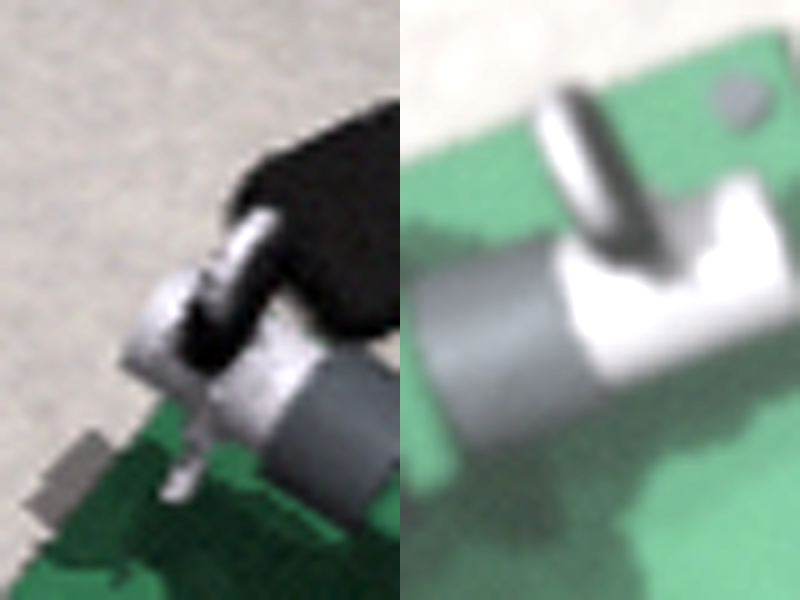

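The picture shows the clip seated: grip just above the axle at left crop (215,340), bent leg below it at (190,470). In the depth data the grip top is about 58 mm and the eye about 76 mm above the axle centre (60 and 77 expected fully home), with no visible yaw error. The arm is clear, so I'm handing in.

```bash
python3 -c "
from bench import manip
s=manip.read_state();print(s['time_s'],s['ft_force'],abs(s['qd']).max());print(manip.sign_off())"
```

```text
19.45 [-0.40388528  0.24204756  0.67110913] 0.312103926127469
the job is handed in; nothing more can be done
None
```

I took the R-clip out of its block, pushed its straight leg down through the axle's cross-hole to the hard stop, and let go. I handed the job in at 19.45 s of the 61 s. `sign_off()` gives no verdict, so the result is judged from my own checks.

**Finding the hole:** I located it by sight, fitting cylinders to the axle and the clip leg in the scene camera's depth image. The leg then went in with no measurable contact force.

**Forces:** The wrist force was about 8 N at most, both as the bent leg rode over the axle and in the last press at the stop. Readings came only at the end of each short move, so brief peaks would not show. The limit is 40 N.

**Last checks, after releasing:**
- **Seating:** The grip's top is 57–60 mm and the eye's top about 76 mm above the axle centre line, against 60 and 77 expected when home.
- **Bent leg:** It is seen below the axle on the +x side. The force fell back to near zero before the stop, as it should when the leg snaps round. I could not measure the leg angle itself.
- **Alignment:** The clip is turned within about 2° of square. The grip's front face lies about 2.5 mm further out than expected, which may be a lean of about 3°; the limit is 8°.
- **Robot:** The arm is well clear, with no load on the wrist.

**Disagreements:**
- The finger tips appeared about 30 mm above the reported tool point in the images, so I set the grasp height to be safe either way.
- The finger opening read about 9 mm on the 12 mm grip, but the hold stayed firm.

I did not measure the bystanders again at the end; I saw no contact with any of them.

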